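# Take the empty solder reel off its stand

### The arm

A 6-joint arm with a two-finger parallel gripper is mounted at the origin on the work surface. World frame = base frame: x ahead of the robot, y to its left, z up, the work surface at z = 0. Lengths are in m, angles in rad, forces in N, time in s.
With the tool pointing down it reaches from about 0.35 to 1 m from the base axis. Payload 7.1 kg.
Tool frame: the origin (TCP) lies between the finger pads; the fingertips stand 14 mm ahead of it and the grasp point (between the pads) lies 5 mm behind it; z points along the fingers, y is the direction in which the jaws open and shut (so a half turn about z gives the same grasp; the last joint's range is limited). The gripper opens to 85 mm and grips with 20 to 120 N. Pads are 22 mm wide; open, the fingers measure 114 mm over their backs; the gripper's body (76 mm by 85 mm) begins 54 mm behind the grasp point. The pads swing forward as they close: fully open they stand 13 mm farther back than shut.
Start: joints at [1.087, 0.423, 1.63, -0, 1.089, -0.019], TCP at [0.28, 0.559, 0.245] pointing down, gripper open.
Joint ranges: [-3, 3], [-0.9, 2.11], [0.09, 2.58], [-1.31, 4.45], [0.11, 2.69], [-2.54, 2.54]. Speed limits (rad/s): [2.39, 2.39, 3.01, 3.14, 3.14, 3.14].

### API

Orientations are given as a unit quaternion [w, x, y, z].
In Python, from plant import readout, cams, robot gives the robot as it stands.
- The arm moves only by the shell command python3 -m crank 'ROWS' [FORCE]. ROWS is JSON, a list of rows, each an object of numbers: "tx", "ty", "tz": the shift along the tool's x, y, z scaled (see below); "yaw": the turn about the tool's z scaled (see below); "fingers": the closure, from 0 (fully open) to 1 (shut). A call has 1 to 5 rows; each row shifts and turns the commanded pose from where the row before left it, along the tool's axes as they then stand; what a row does not reach is not made up. The controller multiplies each number of a shift by 0.05 m and each number of a turn by pi rad. A row lasts 1/8 s, in which the tool goes at most 62.5 mm and 10.7 degrees, less where a joint would pass 70% of its speed; a pose out of reach is approached as far as the arm can. A call with a number of a shift or a turn outside -1 to 1 is refused whole. A call with a gripper value outside its range is refused whole. The fingers move at their own pace and stop on an object; FORCE is the grip in N (left out, the last holds). Time passes only in rows, so rows that do not move let the fingers close. It gives the time, the measured TCP pose, the force and the opening at its end, in the units of the state.
- readout.read_state(): the state, without advancing time (a new reading comes with each control period).
- cams.grab_frame(name): name is "scene" or "top" or "wrist"; returns a dict with "pixels" (420x560x3 uint8, red, green, blue), "fov_y" (degrees; the focal length in pixels is half the picture's height over the tangent of half this angle, whatever the lens; pixels are square), "cx", "cy" (the principal point, pixels), "rvec" (rotation vector, rad) and "tvec" (3), from world to camera coordinates, as OpenCV has them. Camera axes: x right, y down, z forward; pixel columns grow to the right and rows downward; lengths in m; the calibration is good to about 2 mm. A picture is of the moment at which its call begins. There is no depth.
- robot.finish_job(): hands the job in, once; it reports no verdict.
The state is a dict: "time_s": time; "joint_positions": joint angles; "dq": joint speeds; "joint_torque": joint torques, N m; "ee_pos": TCP position; "ee_rot": TCP orientation; "ft_force": force on the tool from outside, world axes, zero at the start; "moment": the same for the moment, N m; "opening": opening from 0.0 (shut) to 1.0 (fully open).
Only numpy, scipy, OpenCV 4.12 (cv2) and the standard library are available. Lean on these libraries where they do the work, as an engineer would, in place of code of your own. Each camera call takes 0.05 s, during which the arm holds its last target. There are 200 camera calls.

### The job

The blue reel on the horizontal rod of the reel stand is empty: slide it off the rod's open end and lay it down in the free compartment of the black two-compartment tray for empties. Set it down rather than dropping it, let go, and leave the reel and the pot that are already in the tray, and the loose things on the bench, where they are.

Things in the scene. Friction and masses are not known exactly. Their poses are not given: they have to be found in the camera images.
- reel_center (a point): Centre of the empty blue plastic reel hung on the rod, 60 g. x is the reel's own axis. 64 mm long; barrel 40 mm in diameter, 54 mm long between two end flanges 62 mm in diameter and 5 mm thick; through bore 28 mm in diameter, so it hangs with its axis about 8 mm below the rod's axis and is loose by 8 mm all round when lifted to the rod's centre. It slides and turns freely on the rod. The barrel can be gripped between the flanges from above, across the reel's axis
- stand: Fixed reel stand of painted steel. Origin on the bench under the root of the rod. A plain round rod 12 mm in diameter runs level along the stand's +x from x = 0 (upright) to its open end at x = 150 mm, its axis 130 mm above the bench. The upright is 45 mm wide, lies at x = -22 to 0 mm and ends 150 mm above the bench; a 30 mm collar covers the rod's first 8 mm; the base plate is 12 mm thick, x = -40 to 100 mm, 110 mm wide
- rod_tip (a point): Centre of the open end of the rod, 130 mm above the bench; axes as stand (x points outwards along the rod). The reel is off once its centre is more than 32 mm beyond this point
- free_bay (a point): Centre of the floor of the black plastic tray's free compartment, 5 mm above the bench; axes along the tray's sides. The compartment is 140 mm along x and 140 mm along y inside, with walls 5 mm thick whose tops are 40 mm above the bench. The tray is fixed; its other compartment, alike, lies 145 mm further along this frame's +y. A reel lying on its side here has its centre 31 mm above this point
- old_reel_center (a point): Centre of a like empty reel standing on one flange in the other compartment (64 mm tall, 62 mm in diameter): leave it there
- pot_center (a point): Centre of an amber glass pot, 38 mm in diameter, 45 mm tall, beside the old reel in the other compartment: leave it there
- pliers_pivot (a point): Pivot of a pair of pliers lying on the bench beyond the stand and tray, about 150 mm long: leave it there
- flux_center (a point): Centre of a white plastic bottle, 52 mm in diameter, 110 mm tall, on the bench beyond the stand and tray: leave it there
- reel: The same empty reel as reel_center, origin at its centre
- driver_center (a point): Point near the middle of a screwdriver lying on the bench beyond the stand and tray: leave it there

How it is judged:
On the way, in this order (a step that is already met when the one before it is completed fails the run):
1. the reel has been slid off and is held clear of the rod's open end (x of reel_center in the frame of rod_tip above 0.033 m and contact force between the fingers and reel above 0.5 N and height (world z) of reel_center above 0.06 m), for 0.05 s.
2. the reel is lowered by the gripper into the free compartment, to within 20 mm of its floor (x of reel_center in the frame of free_bay between -0.05 and 0.05 m and y of reel_center in the frame of free_bay between -0.05 and 0.05 m and z of reel_center in the frame of free_bay below 0.052 m and contact force between the fingers and reel above 0.5 N), for 0.05 s.
At the end, for the whole second after the job is handed in: The reel rests on the floor of the free compartment (its centre within 50 mm of the compartment's centre along either side and no more than 37 mm above the floor), released and at rest (slower than 30 mm/s) (x of reel_center in the frame of free_bay between -0.05 and 0.05 m and y of reel_center in the frame of free_bay between -0.05 and 0.05 m and z of reel_center in the frame of free_bay below 0.037 m and linear speed of reel below 0.03 m/s); the robot touches nothing.
It fails at once if the reel already in the tray was moved by more than 30 mm (distance of old_reel_center from where it was at the start of the episode above 0.03 m).
It fails at once if the pot was moved by more than 30 mm (distance of pot_center from where it was at the start of the episode above 0.03 m).
It fails at once if the pliers were moved by more than 30 mm (distance of pliers_pivot from where it was at the start of the episode above 0.03 m).
It fails at once if the bottle was moved by more than 30 mm (distance of flux_center from where it was at the start of the episode above 0.03 m).
It fails at once if the screwdriver was moved by more than 30 mm (distance of driver_center from where it was at the start of the episode above 0.03 m).
It also fails if it takes over 42 s, if anything falls off the work surface, if the arm or the gripper's body presses on something with over 40 N, if the wrist force passes 120 N, or if a joint passes its speed limit or range.

## Working session

There is one attempt and no reset: what is moved stays moved. The work goes in short steps, Python scripts to look and compute and a shell command to move; the robot and the scene stay as the last step left them, time stands still between calls to the robot, and variables do not carry over. Pictures are saved under pics/ and viewed, about 8 in all and at most 12, crops included, and the job is handed in when it is done.

```bash
ls; mkdir -p pics; cat > h.py <<'E'
import numpy as np, cv2
from plant import readout, cams, robot
def grab(n,f=None):
    d=cams.grab_frame(n)
    if f: cv2.imwrite('pics/'+f,cv2.cvtColor(d['pixels'],cv2.COLOR_RGB2BGR))
    h,w=d['pixels'].shape[:2]
    d['f']=h/2/np.tan(np.radians(d['fov_y'])/2); d['R']=cv2.Rodrigues(np.array(d['rvec'],float))[0]; d['t']=np.array(d['tvec'],float)
    return d
def ray(d,u,v):
    r=d['R'].T@np.array([(u-d['cx'])/d['f'],(v-d['cy'])/d['f'],1]); return -d['R'].T@d['t'], r/np.linalg.norm(r)
def onz(d,u,v,z):
    o,r=ray(d,u,v); return o+r*(z-o[2])/r[2]
def proj(d,p):
    c=d['R']@np.array(p,float)+d['t']; return d['f']*c[0]/c[2]+d['cx'],d['f']*c[1]/c[2]+d['cy']
def tri(a,b):
    (o1,r1),(o2,r2)=a,b
    s=np.linalg.lstsq(np.c_[r1,-r2],o2-o1,rcond=None)[0]
    p,q=o1+s[0]*r1,o2+s[1]*r2; return (p+q)/2,np.linalg.norm(p-q)
E
python3 - <<'E'
from h import *
a=grab('scene','s0.png');b=grab('top','t0.png')
for d in (a,b): print(d['f'],d['cx'],d['cy'],-d['R'].T@d['t'],d['R'][2], d.keys())
cv2.imwrite('pics/st0.png',cv2.resize(np.hstack([a['pixels'],b['pixels']])[:,:,::-1],(800,300)))
E
```

```text
pics
442.6569291625277 275.85938629868764 208.18346520426655 [1.05259715 0.47727753 0.86701653] [-0.45050425 -0.45641006 -0.7672912 ] dict_keys(['pixels', 'fov_y', 'cx', 'cy', 'rvec', 'tvec', 'f', 'R', 't'])
410.7716301813813 283.42631348306634 212.03856664413496 [0.5149725  0.01309244 1.08944553] [ 0.06428275  0.02255905 -0.99767671] dict_keys(['pixels', 'fov_y', 'cx', 'cy', 'rvec', 'tvec', 'f', 'R', 't'])
```

View pics/s0.png

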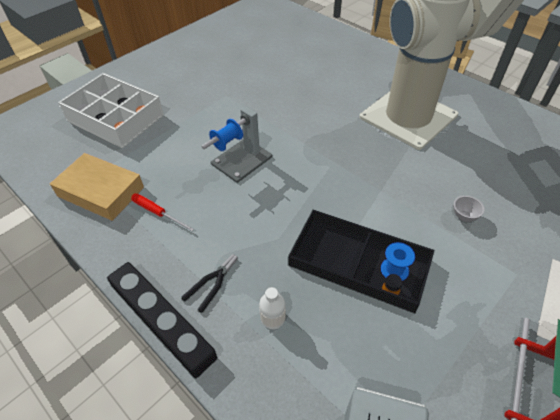

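View pics/t0.png

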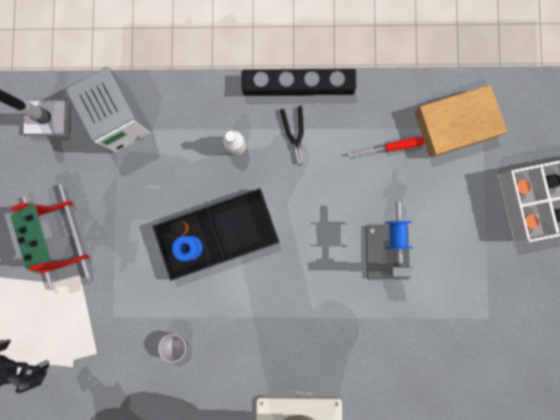

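The scene view shows the blue reel at about (228,135) on the rod, whose tip is at (205,147). In the top view the reel is at (400,235), the rod tip at (400,203), the upright at (402,270), and the free bay at (243,222). Next I measure them.

```bash
python3 - <<'E'
from h import *
a=grab('scene');b=grab('top')
def blobs(d):
    h=cv2.cvtColor(d['pixels'],cv2.COLOR_RGB2HSV)
    m=cv2.inRange(h,(100,130,60),(125,255,255))
    n,l,s,c=cv2.connectedComponentsWithStats(m); return [(c[i],s[i]) for i in range(1,n) if s[i][4]>150],l
for d in(a,b):print(blobs(d)[0])
ca=min(blobs(a)[0],key=lambda x:x[0][0])[0];cb=max(blobs(b)[0],key=lambda x:x[0][0])[0]
print('reel',tri(ray(a,*ca),ray(b,*cb)))
# rod: rod grey pixel direction in top: reel mask rect
print('tip',tri(ray(a,204,148),ray(b,399,203)), onz(b,399,203,.13))
print('upright top',onz(b,402,272,.15))
# tray outline in top
g=cv2.cvtColor(b['pixels'],cv2.COLOR_RGB2GRAY)
m=(g<60).astype(np.uint8); m=cv2.morphologyEx(m,cv2.MORPH_CLOSE,np.ones((9,9)))
n,l,s,c=cv2.connectedComponentsWithStats(m)
i=l[222,245]; cs=cv2.findContours((l==i).astype(np.uint8),0,2)[0]
box=cv2.boxPoints(cv2.minAreaRect(cs[0])); print(box)
for p in box: print(onz(b,*p,.04))
cv2.imwrite('pics/c.png',np.hstack([cv2.resize(b['pixels'][190:290,350:450],(400,400),interpolation=2),cv2.resize(a['pixels'][100:200,190:290],(400,400),interpolation=2)])[:,:,::-1])
E
```

```text
[(array([226.67748092, 133.78435115]), array([210, 119,  33,  32, 524], dtype=int32)), (array([397.49213012, 259.86883526]), array([380, 242,  36,  39, 953], dtype=int32))]
[(array([398.25748503, 234.89620758]), array([387, 221,  24,  28, 501], dtype=int32)), (array([186.5518732 , 247.96974063]), array([171, 235,  32,  27, 694], dtype=int32))]
reel (array([ 0.52269742, -0.23299358,  0.12042777]), np.float64(0.0025559966976621356))
tip (array([ 0.59717125, -0.23566493,  0.11980833]), np.float64(0.003939881188729448)) [ 0.59768283 -0.23451186  0.13      ]
upright top [ 0.43971777 -0.23337497  0.15      ]
[[151.42987 225.79956]
 [259.13586 188.10245]
 [277.89087 241.68817]
 [170.18488 279.38528]]
[0.54736193 0.37663218 0.04      ]
[0.64437566 0.09940022 0.04      ]
[0.50684798 0.05088802 0.04      ]
[0.41074361 0.32551401 0.04      ]
```

View pics/c.png

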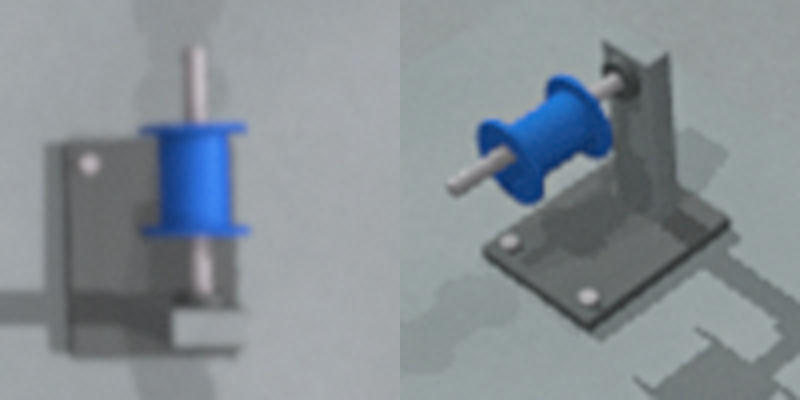

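The crop shows the rod running almost exactly along world +x, with its tip at top pixel (398.5,201.7) and the collar end at (400.7,263). The tray comes out at 294x146 mm, against 295x150 nominal. The free bay is at about (0.551,0.145), yawed about 19°. The reel is at about (0.523,-0.233,0.121), against 0.122 expected.

```bash
cat >> h.py <<'E'
from scipy.spatial.transform import Rotation as Ro
def plan(target,yaw=None):
    s=readout.read_state(); q=s['ee_rot']; R=Ro.from_quat([q[1],q[2],q[3],q[0]]).as_matrix()
    d=np.array(target)-s['ee_pos']; print('t',s['time_s'],'pos',np.round(s['ee_pos'],4),'toolx',np.round(R[:,0],3),'z',np.round(R[:,2],3),'q',np.round(s['joint_positions'],2),'F',np.round(s['ft_force'],1),'open',s['opening'])
    print('total tool units',np.round(R.T@d/.05,3))
    if yaw is not None:
        c=np.arctan2(R[1,0],R[0,0]); e=(yaw-c+np.pi/2)%np.pi-np.pi/2; print('yaw units',round(-e/np.pi,4))
E
python3 - <<'E'
from h import *
b=grab('top')
t=onz(b,398.5,201.75,.13);r=onz(b,400.75,263,.13);print(t,r,np.degrees(np.arctan2(*(t-r)[1::-1])))
plan([.523,-.234,.245],0)
E
```

```text
[ 0.60060711 -0.23340444  0.13      ] [ 0.45872879 -0.23612151  0.13      ] 1.0971170918002557
t 0.25 pos [0.28   0.5585 0.2449] toolx [-0.894  0.448 -0.   ] z [-0.    -0.001 -1.   ] q [ 1.09  0.42  1.63 -0.    1.09 -0.02] F [ 0.8 -0.5 -0.6] open 0.998532225060756
total tool units [-1.1449e+01 -1.1990e+01  8.0000e-03]
yaw units -0.1479
```

```bash
for i in 1; do :; done
python3 -m crank '[{"tx":-0.76,"ty":-0.8},{"tx":-0.76,"ty":-0.8},{"tx":-0.76,"ty":-0.8},{"tx":-0.76,"ty":-0.8},{"tx":-0.76,"ty":-0.8}]'
python3 -m crank '[{"tx":-0.76,"ty":-0.8},{"tx":-0.76,"ty":-0.8},{"tx":-0.76,"ty":-0.8},{"tx":-0.76,"ty":-0.8},{"tx":-0.76,"ty":-0.8}]'
python3 -m crank '[{"tx":-0.76,"ty":-0.8},{"tx":-0.76,"ty":-0.8},{"tx":-0.76,"ty":-0.8},{"tx":-0.76,"ty":-0.8},{"tx":-0.05}]'
python3 -m crank '[{"yaw":-0.05},{"yaw":-0.05},{"yaw":-0.048},{}]'
python3 - <<'E'
from h import *
plan([.523,-.235,.2],0)
d=grab('wrist','w1.png'); print(np.round(-d['R'].T@d['t'],3))
for p in ([.523,-.234,.122],[.6,-.234,.13],[.46,-.235,.13]): print(p,proj(d,p))
E
```

```text
t 0.25 pos [0.28   0.5585 0.2449] toolx [-0.894  0.448 -0.   ] z [-0.    -0.001 -1.   ] q [ 1.09  0.42  1.63 -0.    1.09 -0.02] F [ 0.8 -0.5 -0.6] open 0.998532225060756
total tool units [-11.458 -12.008   0.908]
yaw units -0.1479
[0.213 0.592 0.373]
[0.523, -0.234, 0.122] (np.float64(-229.2038620780869), np.float64(665.6640066219849))
[0.6, -0.234, 0.13] (np.float64(-186.97352670989028), np.float64(708.134155149317))
[0.46, -0.235, 0.13] (np.float64(-284.6821545917429), np.float64(647.4078513358974))schema error: expected keys tx, ty, tz, yaw, fingers
schema error: expected keys tx, ty, tz, yaw, fingers
schema error: expected keys tx, ty, tz, yaw, fingers
schema error: expected keys tx, ty, tz, yaw, fingers
```

View pics/w1.png

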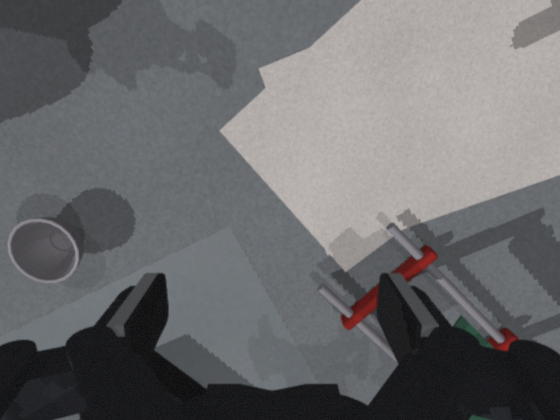

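The calls were refused because every row needs all five keys. The arm hasn't moved, and the wrist view only shows the bench near the start. I'll retype the rows in full.

```bash
python3 -m crank '[{"tx":-0.76,"ty":-0.8,"tz":0,"yaw":0,"fingers":0},{"tx":-0.76,"ty":-0.8,"tz":0,"yaw":0,"fingers":0},{"tx":-0.76,"ty":-0.8,"tz":0,"yaw":0,"fingers":0},{"tx":-0.76,"ty":-0.8,"tz":0,"yaw":0,"fingers":0},{"tx":-0.76,"ty":-0.8,"tz":0,"yaw":0,"fingers":0}]' 
python3 -m crank '[{"tx":-0.76,"ty":-0.8,"tz":0,"yaw":0,"fingers":0},{"tx":-0.76,"ty":-0.8,"tz":0,"yaw":0,"fingers":0},{"tx":-0.76,"ty":-0.8,"tz":0,"yaw":0,"fingers":0},{"tx":-0.76,"ty":-0.8,"tz":0,"yaw":0,"fingers":0},{"tx":-0.76,"ty":-0.8,"tz":0,"yaw":0,"fingers":0}]' 
python3 -m crank '[{"tx":-0.76,"ty":-0.8,"tz":0,"yaw":0,"fingers":0},{"tx":-0.76,"ty":-0.8,"tz":0,"yaw":0,"fingers":0},{"tx":-0.76,"ty":-0.8,"tz":0,"yaw":0,"fingers":0},{"tx":-0.76,"ty":-0.8,"tz":0,"yaw":0,"fingers":0},{"tx":-0.76,"ty":-0.8,"tz":0,"yaw":0,"fingers":0}]' 
python3 -m crank '[{"tx":0,"ty":0,"tz":0,"yaw":-0.05,"fingers":0},{"tx":0,"ty":0,"tz":0,"yaw":-0.05,"fingers":0},{"tx":0,"ty":0,"tz":0,"yaw":-0.048,"fingers":0},{"tx":0,"ty":0,"tz":0,"yaw":0,"fingers":0}]'
python3 - <<'E'
from h import *
plan([.523,-.235,.2],np.radians(1))
d=grab('wrist','w2.png'); print(np.round(-d['R'].T@d['t'],3))
for p in ([.523,-.234,.122],[.6,-.234,.13],[.46,-.235,.13]): print(p,proj(d,p))
E
```

```text
time_s: 0.92
ee_pos: [0.3606, 0.2932, 0.2455]
ee_rot: [0.0, 0.23, 0.973, 0.0]
ft_force: [-0.7, -0.2, -0.3]
opening: 0.998
time_s: 1.55
ee_pos: [0.4409, 0.029, 0.2457]
ee_rot: [0.0, 0.23, 0.973, 0.0]
ft_force: [2.0, 0.5, -0.7]
opening: 0.998
time_s: 2.17
ee_pos: [0.521, -0.2351, 0.2454]
ee_rot: [0.0, 0.23, 0.973, 0.0]
ft_force: [1.0, 0.2, 0.0]
opening: 1.001
time_s: 2.68
ee_pos: [0.5207, -0.2332, 0.2453]
ee_rot: [-0.0, 0.001, 1.0, 0.0]
ft_force: [0.5, 1.0, -0.2]
opening: 0.995
t 2.675 pos [ 0.5207 -0.2332  0.2453] toolx [-1.     0.001  0.   ] z [-0.  0. -1.] q [-0.44  0.34  1.75  0.    1.05 -2.01] F [ 0.5  1.  -0.2] open 0.9954398335119768
total tool units [-0.047 -0.036  0.906]
yaw units -0.006
[ 0.446 -0.233  0.374]
[0.523, -0.234, 0.122] (np.float64(270.75121349535937), np.float64(209.60843266424195))
[0.6, -0.234, 0.13] (np.float64(270.9684623298733), np.float64(307.8058275892159))
[0.46, -0.235, 0.13] (np.float64(268.95501095965665), np.float64(121.79038257986096))
```

View pics/w2.png

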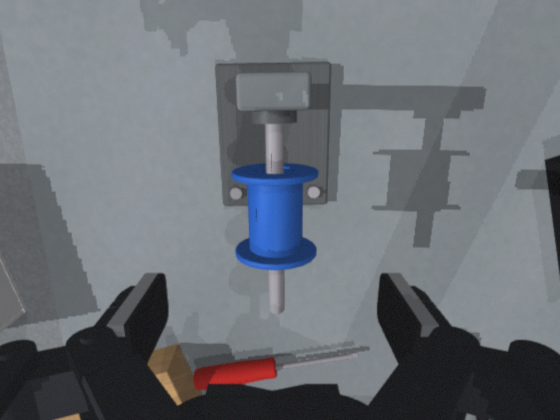

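The wrist view shows the reel centred near (275,212), with the rod running from (274,128) to (277,312). That is a few pixels from my predictions, so I convert the difference.

```bash
python3 - <<'E'
from h import *
d=grab('wrist')
h=cv2.cvtColor(d['pixels'],cv2.COLOR_RGB2HSV); m=cv2.inRange(h,(100,130,60),(125,255,255))
y,x=np.where(m);print(x.mean(),y.mean())
for v in (185,200,215,230):
    xs=x[y==v]; print(v,xs.min(),xs.max(),onz(d,(xs.min()+xs.max())/2,v,.122))
t=onz(d,277,312,.13);r=onz(d,274.5,130,.13);print(t,r,np.degrees(np.arctan2(*(t-r)[1::-1])))
# flange top rims z=.153
print(onz(d,275,168,.153),onz(d,275,241,.153))
E
```

```text
274.7047053306237 217.17273722057215
185 247 301 [ 0.50459182 -0.23155046  0.122     ]
200 248 301 [ 0.51575044 -0.23120421  0.122     ]
215 249 301 [ 0.52719611 -0.23084906  0.122     ]
230 249 301 [ 0.53893886 -0.23085728  0.122     ]
[ 0.60378612 -0.22941325  0.13      ] [ 0.46534121 -0.2312021   0.13      ] 0.7402789652983823
[ 0.48660138 -0.23107012  0.153     ] [ 0.53523297 -0.23110416  0.153     ]
```

```bash
python3 -m crank '[{"tx":0,"ty":0,"tz":0.7,"yaw":-0.005,"fingers":0},{"tx":0,"ty":0,"tz":0.7,"yaw":0,"fingers":0},{"tx":0,"ty":0,"tz":0.6,"yaw":0,"fingers":0},{"tx":0,"ty":0,"tz":0.4,"yaw":0,"fingers":0},{"tx":0,"ty":0,"tz":0.2,"yaw":0,"fingers":0}]' 25
python3 -m crank '[{"tx":0,"ty":0,"tz":0,"yaw":0,"fingers":0.3},{"tx":0,"ty":0,"tz":0,"yaw":0,"fingers":0.6},{"tx":0,"ty":0,"tz":0,"yaw":0,"fingers":1},{"tx":0,"ty":0,"tz":0,"yaw":0,"fingers":1},{"tx":0,"ty":0,"tz":0,"yaw":0,"fingers":1}]' 25
python3 -m crank '[{"tx":0,"ty":0,"tz":0,"yaw":0,"fingers":1},{"tx":0,"ty":0,"tz":0,"yaw":0,"fingers":1}]' 25
```

```text
time_s: 3.4
ee_pos: [0.5203, -0.2329, 0.1142]
ee_rot: [-0.001, -0.007, 1.0, 0.0]
ft_force: [-0.0, 0.5, 0.6]
opening: 1.001
time_s: 4.03
ee_pos: [0.5213, -0.2334, 0.1164]
ee_rot: [0.001, -0.008, 1.0, -0.0]
ft_force: [-0.5, 0.5, 6.6]
opening: 0.467
time_s: 4.28
ee_pos: [0.5213, -0.2334, 0.1164]
ee_rot: [0.001, -0.008, 1.0, -0.0]
ft_force: [-0.3, 0.4, 7.0]
opening: 0.467
```

```bash
python3 -m crank '[{"tx":0,"ty":0,"tz":-0.1,"yaw":0,"fingers":1},{"tx":0,"ty":0,"tz":-0.09,"yaw":0,"fingers":1},{"tx":0,"ty":0,"tz":0,"yaw":0,"fingers":1}]' 25
python3 - <<'E'
from h import *
plan([.665,-.231,.1245],np.radians(1))
E
```

```text
time_s: 4.65
ee_pos: [0.5209, -0.2332, 0.1252]
ee_rot: [0.0, -0.008, 1.0, -0.0]
ft_force: [-0.1, 1.0, -0.9]
opening: 0.465
t 4.65 pos [ 0.5209 -0.2332  0.1252] toolx [-1.    -0.016 -0.001] z [ 0.001 -0.    -1.   ] q [-0.44  0.51  1.83  0.    0.8  -2.03] F [-0.1  1.  -0.9] open 0.46504109614638495
total tool units [-2.882e+00 -1.000e-03  1.700e-02]
yaw units -0.0005
```

Force is near zero, so the reel is hanging free and centred on the rod. I'll slide it out along −tool x.

```bash
python3 -m crank '[{"tx":-0.2,"ty":0,"tz":0,"yaw":0,"fingers":1},{"tx":-0.4,"ty":0,"tz":0,"yaw":0,"fingers":1},{"tx":-0.4,"ty":0,"tz":0,"yaw":0,"fingers":1}]'
python3 -m crank '[{"tx":-0.4,"ty":0,"tz":0,"yaw":0,"fingers":1},{"tx":-0.4,"ty":0,"tz":0,"yaw":0,"fingers":1},{"tx":-0.4,"ty":0,"tz":0,"yaw":0,"fingers":1},{"tx":-0.4,"ty":0,"tz":0,"yaw":0,"fingers":1},{"tx":-0.3,"ty":0,"tz":0,"yaw":0,"fingers":1}]'
python3 -m crank '[{"tx":-0.1,"ty":0,"tz":0,"yaw":0,"fingers":1},{"tx":0,"ty":0,"tz":0,"yaw":0,"fingers":1}]'
python3 - <<'E'
from h import *
plan([.551,.145,.17],np.radians(19.3))
grab('scene','s3.png')
E
```

```text
time_s: 5.03
ee_pos: [0.5718, -0.2324, 0.1247]
ee_rot: [0.0, -0.008, 1.0, -0.0]
ft_force: [0.1, 0.2, -0.4]
opening: 0.464
time_s: 5.65
ee_pos: [0.6669, -0.2307, 0.1244]
ee_rot: [-0.0, -0.008, 1.0, 0.0]
ft_force: [-1.1, -0.3, -0.6]
opening: 0.465
time_s: 5.9
ee_pos: [0.6705, -0.2306, 0.1245]
ee_rot: [-0.0, -0.008, 1.0, 0.0]
ft_force: [0.3, -0.1, -1.0]
opening: 0.462
t 5.9 pos [ 0.6705 -0.2306  0.1245] toolx [-1.    -0.016  0.001] z [-0.001  0.    -1.   ] q [-0.35  0.68  1.49 -0.    0.97 -1.93] F [ 0.3 -0.1 -1. ] open 0.4620126508765483
total tool units [ 2.27   7.55  -0.907]
yaw units -0.1021
```

View pics/s3.png

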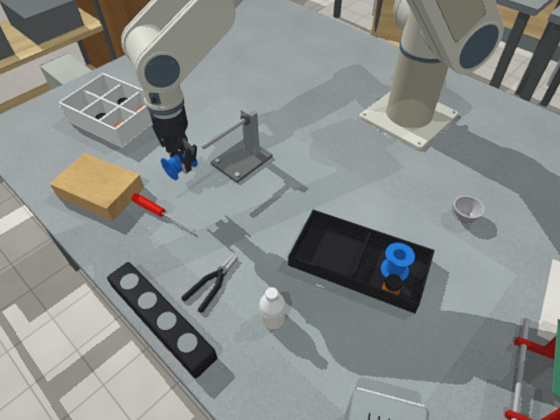

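The scene view shows the reel held at (175,165), clear of the rod tip at (205,147). Next I raise it, cross to the bay, turn it and look.

```bash
python3 -m crank '[{"tx":0,"ty":0.2,"tz":-0.6,"yaw":0,"fingers":1},{"tx":0,"ty":0.5,"tz":-0.7,"yaw":0,"fingers":1},{"tx":0.2,"ty":0.8,"tz":-0.6,"yaw":0,"fingers":1},{"tx":0.35,"ty":0.9,"tz":0,"yaw":0,"fingers":1},{"tx":0.35,"ty":0.9,"tz":0,"yaw":0,"fingers":1}]'
python3 -m crank '[{"tx":0.35,"ty":0.9,"tz":0,"yaw":0,"fingers":1},{"tx":0.35,"ty":0.9,"tz":0,"yaw":0,"fingers":1},{"tx":0.35,"ty":0.9,"tz":0,"yaw":0,"fingers":1},{"tx":0.2,"ty":0.9,"tz":0,"yaw":0,"fingers":1},{"tx":0.12,"ty":0.65,"tz":0,"yaw":0,"fingers":1}]'
python3 -m crank '[{"tx":0,"ty":0,"tz":0,"yaw":-0.034,"fingers":1},{"tx":0,"ty":0,"tz":0,"yaw":-0.034,"fingers":1},{"tx":0,"ty":0,"tz":0,"yaw":-0.034,"fingers":1},{"tx":0,"ty":0,"tz":0,"yaw":0,"fingers":1}]'
python3 - <<'E'
from h import *
plan([.551,.145,.031],np.radians(19.3))
d=grab('wrist','w4.png')
y=np.array([-.330,.943]);x=np.array([.943,.33]);c=np.array([.551,.145])
for s,t in((1,1),(1,-1),(-1,-1),(-1,1)): print(s,t,np.round(proj(d,[*(c+.07*s*x+.07*t*y),.04])))
E
```

```text
time_s: 6.58
ee_pos: [0.622, -0.0655, 0.2205]
ee_rot: [0.0, -0.008, 1.0, -0.0]
ft_force: [1.3, 1.0, -0.6]
opening: 0.463
time_s: 7.2
ee_pos: [0.5499, 0.1462, 0.2201]
ee_rot: [-0.0, -0.008, 1.0, 0.0]
ft_force: [-0.0, 0.7, -1.0]
opening: 0.465
time_s: 7.7
ee_pos: [0.5507, 0.1446, 0.2199]
ee_rot: [-0.0, -0.167, 0.986, -0.0]
ft_force: [0.7, -0.6, -0.3]
opening: 0.468
t 7.7 pos [0.5507 0.1446 0.2199] toolx [-0.944 -0.329  0.   ] z [-0. -0. -1.] q [ 0.24  0.37  1.78 -0.    0.99 -1.67] F [ 0.7 -0.6 -0.3] open 0.46820177241583677
total tool units [-0.01   0.006  3.778]
yaw units -0.0006
1 1 [347. 261.]
1 -1 [198. 261.]
-1 -1 [187. 106.]
-1 1 [357. 106.]
```

View pics/w4.png

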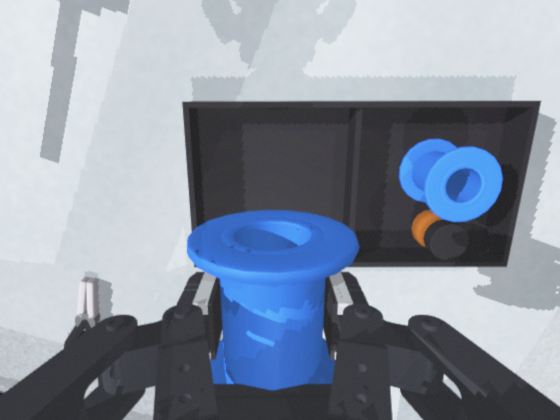

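The wrist view shows the free bay square under the tool: its edges span about x 185–355, y 105–263 px, against a predicted 187–357, 106–261. The reel is level. I'll lower it gently.

```bash
python3 -m crank '[{"tx":0,"ty":0,"tz":0.8,"yaw":0,"fingers":1},{"tx":0,"ty":0,"tz":0.9,"yaw":0,"fingers":1},{"tx":0,"ty":0,"tz":0.8,"yaw":0,"fingers":1},{"tx":0,"ty":0,"tz":0.6,"yaw":0,"fingers":1},{"tx":0,"ty":0,"tz":0.3,"yaw":0,"fingers":1}]'
python3 -m crank '[{"tx":0,"ty":0,"tz":0.2,"yaw":0,"fingers":1},{"tx":0,"ty":0,"tz":0.1,"yaw":0,"fingers":1},{"tx":0,"ty":0,"tz":0.05,"yaw":0,"fingers":1},{"tx":0,"ty":0,"tz":0,"yaw":0,"fingers":1}]'
```

```text
time_s: 8.38
ee_pos: [0.5503, 0.1445, 0.0483]
ee_rot: [-0.001, -0.166, 0.986, -0.0]
ft_force: [0.5, -0.3, -0.9]
opening: 0.464
time_s: 8.88
ee_pos: [0.5516, 0.145, 0.0328]
ee_rot: [0.0, -0.167, 0.986, 0.0]
ft_force: [0.5, 0.3, -1.6]
opening: 0.467
```

```bash
python3 -m crank '[{"tx":0,"ty":0,"tz":0.03,"yaw":0,"fingers":1},{"tx":0,"ty":0,"tz":0,"yaw":0,"fingers":1}]'
python3 -m crank '[{"tx":0,"ty":0,"tz":0.02,"yaw":0,"fingers":1},{"tx":0,"ty":0,"tz":0,"yaw":0,"fingers":1}]'
```

```text
time_s: 9.12
ee_pos: [0.5513, 0.1449, 0.031]
ee_rot: [0.0, -0.167, 0.986, 0.0]
ft_force: [0.4, 0.1, -0.5]
opening: 0.463
time_s: 9.38
ee_pos: [0.5513, 0.1449, 0.03]
ee_rot: [0.0, -0.167, 0.986, 0.0]
ft_force: [0.4, 0.0, 1.8]
opening: 0.464
```

Contact is light at +1.8 N. I release gradually, then retreat straight up.

```bash
python3 -m crank '[{"tx":0,"ty":0,"tz":0,"yaw":0,"fingers":0.5},{"tx":0,"ty":0,"tz":0,"yaw":0,"fingers":0.45},{"tx":0,"ty":0,"tz":0,"yaw":0,"fingers":0.35},{"tx":0,"ty":0,"tz":0,"yaw":0,"fingers":0.2},{"tx":0,"ty":0,"tz":0,"yaw":0,"fingers":0.2}]'
python3 -m crank '[{"tx":0,"ty":0,"tz":-0.1,"yaw":0,"fingers":0.2},{"tx":0,"ty":0,"tz":-0.3,"yaw":0,"fingers":0.2},{"tx":0,"ty":0,"tz":-0.6,"yaw":0,"fingers":0.2},{"tx":0,"ty":0,"tz":-0.9,"yaw":0,"fingers":0.2},{"tx":0,"ty":0,"tz":-0.9,"yaw":0,"fingers":0.2}]'
python3 -m crank '[{"tx":0.5,"ty":0,"tz":-0.9,"yaw":0,"fingers":0.2},{"tx":0.5,"ty":0,"tz":-0.6,"yaw":0,"fingers":0.2},{"tx":0.5,"ty":0,"tz":0,"yaw":0,"fingers":0.2},{"tx":0,"ty":0,"tz":0,"yaw":0,"fingers":0.2}]'
python3 - <<'E'
from h import *
import time
def cen(d):
    h=cv2.cvtColor(d['pixels'],cv2.COLOR_RGB2HSV); m=cv2.inRange(h,(95,110,40),(125,255,255))
    n,l,s,c=cv2.connectedComponentsWithStats(m); return [np.round(c[i],1) for i in range(1,n) if s[i][4]>150]
d=grab('scene','s5.png'); print(cen(d)); p=[onz(d,*c,.036) for c in cen(d)]; print(p)
print(cen(grab('scene'))); plan([.55,.145,.2])
E
```

```text
time_s: 10.0
ee_pos: [0.5512, 0.1449, 0.0298]
ee_rot: [-0.0, -0.167, 0.986, 0.0]
ft_force: [0.3, -1.0, 1.1]
opening: 0.801
time_s: 10.62
ee_pos: [0.5511, 0.1449, 0.1721]
ee_rot: [0.0, -0.167, 0.986, 0.0]
ft_force: [1.4, -0.6, -0.4]
opening: 0.802
time_s: 11.12
ee_pos: [0.4792, 0.1197, 0.2462]
ee_rot: [0.001, -0.167, 0.986, 0.0]
ft_force: [0.3, -0.2, 0.1]
opening: 0.801
[array([328.9, 243.7]), array([397.6, 259.9])]
[array([0.557653  , 0.14505005, 0.036     ]), array([0.48725661, 0.28355226, 0.036     ])]
[array([329. , 243.6]), array([397.6, 259.9])]
t 11.225 pos [0.481  0.1203 0.2456] toolx [-0.944 -0.33  -0.002] z [ 0.002  0.    -1.   ] q [ 0.22  0.23  1.91  0.    1.   -1.69] F [ 0.   0.4 -0.5] open 0.8001292468635288
total tool units [-1.465  0.011  0.915]
```

View pics/s5.png

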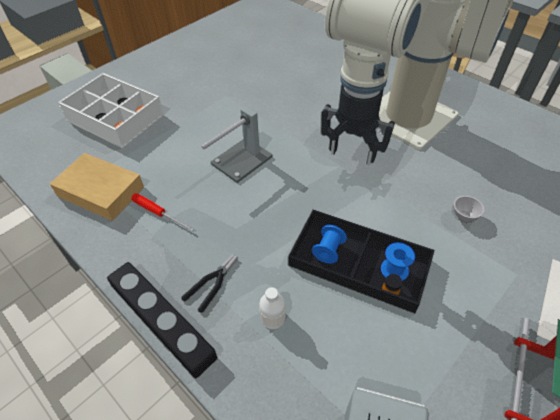

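The reel lies in the free bay at (329,244) and is at rest. The old reel's blob is unchanged at (397.6,259.9), and the other items look where they were. Handing in.

```bash
python3 -c "
from plant import robot; print(robot.finish_job())"
```

```text
the job is handed in; nothing more can be done
None
```

I slid the blue reel off the rod's open end, carried it over and set it down in the free compartment of the tray. I let go and handed the job in at about 11 s of the 42 s allowed; it reports no verdict.

**Sliding off:** I gripped the barrel at about 39.7 mm opening and lifted it to the rod's centre, where the wrist force was near zero. At the end of the slide the tool was about 70 mm beyond the rod tip.

**Setting down:** I lowered it until the wrist force rose to +1.8 N, then opened the fingers gradually and backed straight up.

**Last checks:**
- The reel is about 7 mm from the measured compartment centre, and two pictures in a row put it in the same spot to within 0.1 pixel.
- The old reel's position in the picture is the same as at the start. By eye, the pot, bottle, pliers and screwdriver have not moved.
- The gripper is well above the tray and touches nothing.

**What went wrong or disagreed:**
- My first move calls were refused because every row needs all five keys. Nothing moved, and I retyped them in full.
- The wrist and top cameras differed by about 2–4 mm on the reel and rod positions, which the grip and the bore's play could absorb.

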